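# Lay the lamp bracket on its back over the bench stop

## Task

With the fingertips only, push the standing L-shaped lamp bracket along the bench until its heel is up against the near edge of the low rubber-topped board, still standing upright. Then tip it over that edge so that it comes to lie flat on its back on the board with its lamp socket facing up, letting it down gently all the way (no free fall, no hard pushing or squeezing, never lifted). Leave the bulb on its stand, the cup and the jar where they are.

Things in the scene. Friction and masses are not known exactly. Their poses are not given: they have to be found in the camera images.
- bracket: Loose aluminium L-bracket, 0.3 to 0.5 kg, standing on its foot. Foot plate 110 x 60 wide x 10 mm thick; upright plate 8 mm thick, 60 wide, top 165 mm above the bench, rising from the foot's far end (heel). Origin: middle of the heel's bottom edge. +z up the upright; the foot reaches 110 mm along -x (towards the robot); +x out of the upright's back, towards the board; y across.
- bracket_corner (a point): Middle of the bracket's inner corner, where foot top meets upright front: 8 mm in -x and 10 mm up from its origin; axes as the bracket's. Above the foot and before the upright all is free. Centre of mass: 28 mm in -x, 50 mm up from the bracket's origin: tipped over the board's edge it balances at about 30 degrees, then falls by itself. Pushed low it slides, pushed high it tips.
- bracket_socket (a point): Centre of the lamp socket, a flat brass ring 38 mm across, 2 mm proud of the upright's front face (the side above the foot), 138 mm above the bracket's underside. Axes as the bracket's.
- bed: Low board fixed to the bench, wood with black rubber top, 210 long x 170 wide x 6 mm high. Its near edge, a 6 mm step, is the stop. Origin: middle of the near edge at bench height; +x over the board, away from the robot; y along the edge; z up. The bracket starts 15 to 50 mm short of the edge, within 30 mm of its middle, up to 0.12 rad from square to it.
- bed_edge (a point): Middle of the board's near top edge, 6 mm above the bench; axes as the board's. When tipped, the bracket turns over this edge, its heel slipping back 5 to 25 mm; lying down, its back is on the rubber, its foot stands up along the edge and its heel overhangs the edge by that much.
- bulb_stand: Bystander: light bulb, brass cap up, on a round wooden base 68 mm across, 120 mm high in all, loose beside the board. Origin: centre of its underside.
- cup: Bystander: open brass cup, 68 mm across, 80 mm high, loose beside the board. Origin: centre of its underside.
- jar: Bystander: glass jar with a steel lid, 60 mm across, 70 mm high, loose beside the board. Origin: centre of its underside.
Mind the look-alikes: they are no part of the job. Of the things that look like the bracket, the largest one is meant.

How it is judged:
By the outcome, as a careful person would: the job done as asked, in the order asked, and still so for the second after the job is handed in, with the robot touching nothing.
It also fails if it takes over 67 s, if anything falls off the work surface, if the arm or the gripper's body presses on something with over 40 N, if the wrist force passes 120 N, or if a joint passes its speed limit or range.

## Robot

A 6-joint arm with a two-finger parallel gripper is mounted at the origin on the work surface. World frame = base frame: x ahead of the robot, y to its left, z up, the work surface at z = 0. Lengths are in m, angles in rad, forces in N, time in s.
With the tool pointing down it reaches from about 0.225 to 0.875 m from the base axis. Payload 3.4 kg.
Tool frame: the origin (TCP) lies between the finger pads; the fingertips stand 8 mm ahead of it and the grasp point (between the pads) lies 11 mm behind it; z points along the fingers, y is the line along which they close (so a half turn about z gives the same grasp; the last joint's range is limited). The gripper opens to 85 mm and grips with 20 to 120 N. Pads are 22 mm wide; open, the fingers measure 114 mm over their backs; the gripper's body (76 mm by 85 mm) begins 54 mm behind the grasp point. The pads swing forward as they close: fully open they stand 13 mm farther back than shut.
Start: joints at [-1.294, 0.276, 1.505, -0, 1.361, -0.121], TCP at [0.223, -0.53, 0.239] pointing down, gripper open.
Joint ranges: [-2.89, 2.89], [-0.75, 2.08], [0.22, 2.7], [-1.18, 4.32], [0.11, 2.71], [-2.7, 2.7]. Speed limits (rad/s): [2.57, 2.57, 3.14, 3.14, 3.14, 3.14].

## Interface

Orientations are given as a unit quaternion [w, x, y, z].
In Python, from rig import manip gives the robot as it stands.
- The arm moves only by the tool move_arm, never from a script. Its argument "deltas" is a list that holds one entry, the list of rows, each a list of 5 numbers: the shift along the tool's x, y, z normalised to -1 to 1, where 1 is 80 cm, then the turn about the tool's z normalised to -1 to 1, where 1 is 120 degrees, then the closure, from -1 (fully open) to 1 (shut). In form: [[[tx, ty, tz, twist, grip], ...]]. A call has 1 to 12 rows; each row is the pose to reach, as a shift and turn from the pose commanded when the call began, along the tool's axes at that moment; what a row does not reach only later rows make up. A row lasts 1/10 s, in which the tool goes at most 50 mm and 8.59 degrees, less where a joint would pass 70% of its speed; a pose out of reach is approached as far as the arm can. A call with a number of a shift or a turn outside -1 to 1 is refused whole. A call with a gripper value outside its range is refused whole. The fingers move at their own pace and stop on an object; "squeeze" is the grip in N (left out, the last holds). Time passes only in rows, so rows that repeat a pose let the fingers close. It gives the time, the measured TCP pose, the force, the opening and the grip force at its end, in the units of the state.
- manip.get_state(): the state, without advancing time (a new reading comes with each control period).
- manip.get_image(name): name is "scene" or "top" or "wrist"; returns the picture (400x640x3 uint8, red, green, blue); there is no depth.
- manip.camera_params(name): a dict with "fx", "fy", "cx", "cy" (pixels), "R" (3x3) and "t" (3): a world point X has camera coordinates R X + t; the wrist camera has in their place "tool_from_camera" (4x4, takes a point from camera to tool coordinates, whose origin is the TCP and whose axes are the flange's). Camera axes: x right, y down, z forward; pixel columns grow to the right and rows downward; lengths in m; the calibration is good to about 2 mm. A picture is of the moment at which its call begins: read the wrist's pose just before it. camera_params takes no time and is no camera call.
- manip.sign_off(): hands the job in; it is judged then, once.
The state is a dict: "clock": time; "qpos": joint angles; "qd": joint speeds; "effort": joint torques, N m; "position": TCP position; "ee_rot": TCP orientation; "contact_force": force on the tool from outside, world axes, zero at the start; "moment": the same for the moment, N m; "width": finger opening in m; "gripper_force": force on a finger pad.
Only numpy, scipy, OpenCV 4.12 (cv2) and the standard library are available. Lean on these libraries where they do the work, as an engineer would, in place of code of your own. Each camera call takes 0.05 s, during which the arm holds its last target. There are 200 camera calls.

## Working session

There is one attempt and no reset: what is moved stays moved. The work goes in short steps, Python scripts to look and compute and a tool call to move; the robot and the scene stay as the last step left them, time stands still between calls to the robot, and variables do not carry over. Pictures are saved under pics/ and viewed, at most 10 in all, crops included, and the job is handed in when it is done.

Besides the shell and the picture viewer there is one more tool, called after "Call:" as name(argument=value, ...), one argument or row to a line, values as JSON. move_arm: Moves the arm, as the interface text tells. Scaled input: -1 to 1 covers 80 cm each way for a shift and 120 degrees each way for a turn. Its arguments: {"type":"object","properties":{"deltas":{"type":"array","items":{"type":"array","items":{"type":"array","items":{"type":"number","minimum":-1,"maximum":1}}}},"squeeze":{"type":"number"}},"required":["deltas"]}

```bash
mkdir -p pics; ls
python3 - <<'E'
from rig import manip
import cv2,json
s=manip.get_state(); print(s)
for n in("scene","top"):
    cv2.imwrite(f"pics/{n}0.png",manip.get_image(n)[:,:,::-1]); print(n,manip.camera_params(n))
print(manip.camera_params("wrist"))
E
```

```text
pics
{'clock': 0.0, 'qpos': array([-1.29400376e+00,  2.76609393e-01,  1.50618214e+00,  2.87397206e-05,
        1.36067546e+00, -1.20998259e-01]), 'qd': array([ 0.00070536,  0.00076607, -0.00036402,  0.00111794, -0.0010697 ,
       -0.00177677]), 'effort': array([-2.83913096e-04, -4.16776299e+01, -2.45809740e+01, -9.99442977e-05,
        1.11137959e-02, -2.36894024e-06]), 'position': array([ 0.2226051 , -0.52959026,  0.23841195]), 'ee_rot': array([-9.35419552e-04,  9.80285592e-01,  1.97583604e-01, -5.89205352e-05]), 'contact_force': array([-0.40411536,  0.03521554, -0.61700976]), 'moment': array([-0.03526659, -0.02076002,  0.03121224]), 'gripper_force': 0.0, 'width': 0.0855708922542054}
scene {'fx': 490.7270669828784, 'fy': 490.7270669828784, 'cx': 314.41042729568585, 'cy': 195.94319689269358, 'R': array([[ 0.77451846,  0.63243401,  0.01218114],
       [ 0.44040343, -0.52532265, -0.72806657],
       [-0.45405503,  0.56926562, -0.6853982 ]]), 't': array([-0.49140698, -0.16210272,  1.3308167 ])}
top {'fx': 437.85391411337724, 'fy': 437.85391411337724, 'cx': 324.07343475345607, 'cy': 200.07753704368386, 'R': array([[ 1.01017467e-04, -9.99993577e-01, -3.58257650e-03],
       [-9.88521289e-01,  4.41404140e-04, -1.51080995e-01],
       [ 1.51081606e-01,  3.55671496e-03, -9.88514895e-01]]), 't': array([0.05863311, 0.57653599, 1.05026861])}
{'fx': 289.9031392095326, 'fy': 289.9031392095326, 'cx': 322.2934131585292, 'cy': 193.95722133896774, 'tool_from_camera': array([[-6.51863344e-04, -9.62047549e-01, -2.72881089e-01,
         6.92080123e-02],
       [ 9.99999720e-01, -5.26858764e-04, -5.31366904e-04,
        -4.43376531e-04],
       [ 3.67430434e-04, -2.72881359e-01,  9.62047623e-01,
        -1.34302652e-01],
       [ 0.00000000e+00,  0.00000000e+00,  0.00000000e+00,
         1.00000000e+00]])}
```

View pics/scene0.png

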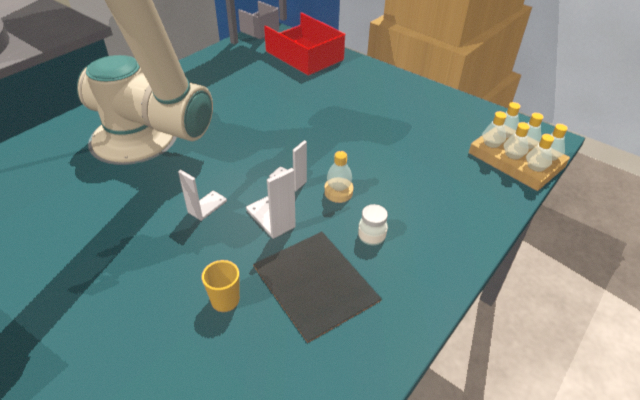

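View pics/top0.png

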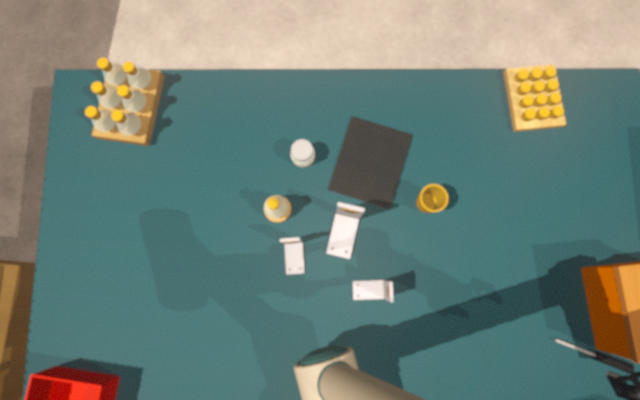

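Candidates in the top view are the bracket at (345,232), a small one at (293,256) and another small one at (373,290). The first is largest and stands in front of the board at (371,160). I'll check it in a close crop.

```bash
cat > h.py <<'E'
import numpy as np,cv2
from rig import manip
def ray(n,u,v,z):
    p=manip.camera_params(n);R,t=p["R"],p["t"];c=-R.T@t
    d=R.T@np.array([(u-p["cx"])/p["fx"],(v-p["cy"])/p["fy"],1]);return c+d*(z-c[2])/d[2]
def proj(n,X):
    p=manip.camera_params(n);q=p["R"]@np.asarray(X,float)+p["t"];return p["fx"]*q[0]/q[2]+p["cx"],p["fy"]*q[1]/q[2]+p["cy"]
E
python3 - <<'E'
from h import *
im=cv2.imread("pics/top0.png")[105:270,270:420]; a=cv2.resize(im,None,fx=3.6,fy=3.6,interpolation=cv2.INTER_CUBIC)
im=cv2.imread("pics/scene0.png")[130:345,170:390]; 
cv2.imwrite("pics/crop1.png",a)
E
```

```text
(no output)
```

View pics/crop1.png

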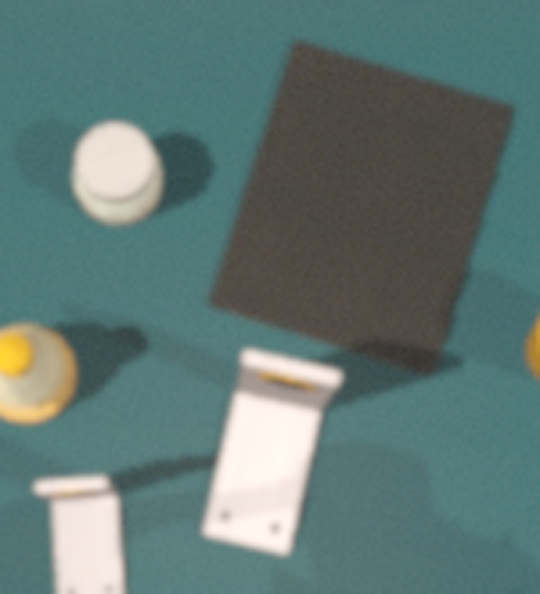

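The crop confirms the large bracket: foot end corners at (203,534) and (288,555), upright top from (243,349) to (344,375). The board's near edge runs from (209,303) to (437,372).

Run:
```python
from h import *
from scipy.optimize import least_squares
f=lambda u,v:(u/3.6+270-.36,v/3.6+105-.36)
B=np.array([ray("top",*f(*q),.006) for q in[(209,303),(437,372),(514,107),(297,42)]])
print(B.round(4)); print([np.linalg.norm(B[i]-B[i-3]).round(4) for i in range(4)])
def rect(x,L):
    P=np.array([L[0],L[1]]);c,s=np.cos(x[2]),np.sin(x[2]);return 0
c=lambda a:np.array([[np.cos(a),-np.sin(a)],[np.sin(a),np.cos(a)]])
bl=np.array([[0,.085],[0,-.085],[.21,-.085],[.21,.085]])
r=least_squares(lambda x:((c(x[2])@bl.T).T+x[:2]-B[:,:2]).ravel(),[.5,0,0]);print("bed",r.x.round(4),np.abs(r.fun).max())
kl=np.array([[-.11,.03,.01],[-.11,-.03,.01],[0,.03,.165],[0,-.03,.165]])
px=np.array([f(*q) for q in[(203,534),(288,555),(246,348),(344,373)]])
def g(x):
    W=np.c_[(c(x[2])@kl[:,:2].T).T+x[:2],kl[:,2]];return (np.array([proj("top",w) for w in W])-px).ravel()
k=least_squares(g,[.45,0,r.x[2]]);print("brk",k.x.round(4),k.fun.round(2))
d=c(r.x[2]).T@(k.x[:2]-r.x[:2]);print("in bed frame",d.round(4),k.x[2]-r.x[2])
for n,uv,z in(("bulb",(272,203),.12),("jar",(302,146),.07),("cup",(433,190),.08)):print(n,ray("top",*uv,z))
for n,uv,z in(("s1",(293,240),.12),("s2",(391,290),.12)):print(n,ray("top",*uv,z))
```

```text
[[ 0.6119  0.0493  0.006 ]
 [ 0.5617 -0.1139  0.006 ]
 [ 0.7581 -0.175   0.006 ]
 [ 0.808  -0.0161  0.006 ]]
[np.float64(0.1708), np.float64(0.2057), np.float64(0.1666), np.float64(0.2067)]
bed [ 0.5849 -0.0321 -0.3076] 0.0026969324322594357
brk [ 0.5467 -0.0027 -0.2427] [ 0.33 -0.34 -0.22 -0.42  0.38  0.59 -0.48  0.09]
in bed frame [-0.0453  0.0165] 0.06486058982795759
bulb [0.55810636 0.17916417 0.12      ]
jar [0.7085838  0.11333044 0.07      ]
cup [ 0.59560245 -0.20540466  0.08      ]
s1 [0.47239126 0.12946608 0.12      ]
s2 [ 0.36006097 -0.09242916  0.12      ]
```

Measured against the known sizes, the board and the bracket both agree. The bracket is 45 mm short of the edge, 16 mm off its middle and 0.065 rad off square.

Plan:
- Set the fingers about 100 mm wide over their backs, with the tool's y axis along the board's x axis.
- Push low at the inner corner, then tip with the front finger.
- Check the fall with the rear finger on the foot's top.

I'll move above the bracket first.

Call:
move_arm(
  deltas=[
    [[0.568, -0.501, 0, -0.413, -0.67], [0.568, -0.501, 0, -0.413, -0.67], [0.568, -0.501, 0, -0.413, -0.67], [0.568, -0.501, 0, -0.413, -0.67], [0.568, -0.501, 0, -0.413, -0.67], [0.568, -0.501, 0, -0.413, -0.67], [0.568, -0.501, 0, -0.413, -0.67], [0.568, -0.501, 0, -0.413, -0.67], [0.568, -0.501, 0, -0.413, -0.67], [0.568, -0.501, 0, -0.413, -0.67], [0.568, -0.501, 0, -0.413, -0.67], [0.568, -0.501, 0, -0.413, -0.67]],
  ],
  squeeze=20,
)

```text
clock: 1.3
position: [0.4841, 0.0122, 0.2391]
ee_rot: [0.0, 0.807, 0.59, -0.0]
contact_force: [0.3, -1.9, 0.7]
width: 0.0715
gripper_force: 0.0
```

```bash
cat >> h.py <<'E'
from scipy.spatial.transform import Rotation as Ro
def wproj(s,X):
    p=manip.camera_params("wrist");w,x,y,z=s["ee_rot"];R=Ro.from_quat([x,y,z,w]).as_matrix()
    t=R.T@(np.asarray(X)-s["position"]);T=p["tool_from_camera"];q=T[:3,:3].T@(t-T[:3,3])
    return p["fx"]*q[0]/q[2]+p["cx"],p["fy"]*q[1]/q[2]+p["cy"]
E
python3 - <<'E'
from h import *
s=manip.get_state();print(s["position"],s["width"])
im=manip.get_image("wrist")[:,:,::-1].copy()
k=(.5467,-.0027,-.2427);b=(.5849,-.0321,-.3076)
W=lambda o,x,y,z:(o[0]+np.cos(o[2])*x-np.sin(o[2])*y,o[1]+np.sin(o[2])*x+np.cos(o[2])*y,z)
for o,pts,c in((k,[(-.11,.03,.01),(-.11,-.03,.01),(0,.03,.165),(0,-.03,.165),(-.008,.03,.01),(-.008,-.03,.01)],(0,0,255)),(b,[(0,.085,.006),(0,-.085,.006),(.21,-.085,.006),(.21,.085,.006)],(255,0,255))):
    for q in pts: cv2.circle(im,tuple(int(round(a)) for a in wproj(s,W(o,*q))),2,c,-1)
cv2.imwrite("pics/wrist1.png",im)
E
```

```text
[0.48411417 0.01217189 0.23914548] 0.07145094788211827
```

View pics/wrist1.png

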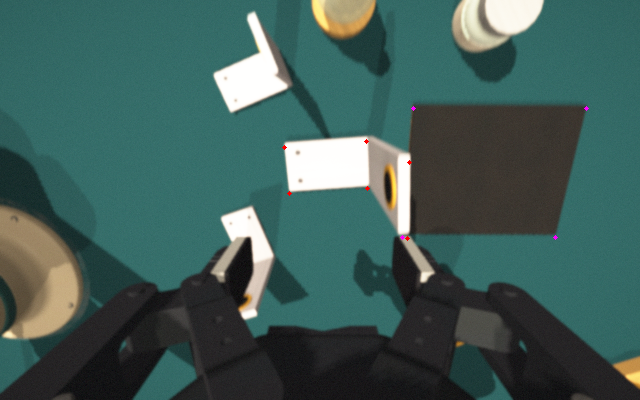

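The projected estimates (red and magenta dots) land on the foot corners at (285,147), (290,193), the upright top at (409,162), (407,238) and the board corners, so the poses are good. The finger knuckles bulge up near the body. I'll therefore push at the foot's end face, which is the lowest point, and descend behind it.

Call:
move_arm(
  deltas=[
    [[-0.003, -0.065, 0, 0, -0.67], [-0.003, -0.13, 0, 0, -0.67], [-0.003, -0.13, 0, 0, -0.67], [-0.003, -0.13, 0.06, 0, -0.67], [-0.003, -0.13, 0.12, 0, -0.67], [-0.003, -0.13, 0.18, 0, -0.67], [-0.003, -0.13, 0.23, 0, -0.67], [-0.003, -0.13, 0.25, 0, -0.67], [-0.003, -0.13, 0.265, 0, -0.67], [-0.003, -0.13, 0.275, 0, -0.67], [-0.003, -0.13, 0.275, 0, -0.67]],
  ],
)

```text
clock: 2.45
position: [0.3837, 0.0391, 0.0185]
ee_rot: [-0.001, 0.807, 0.59, -0.001]
contact_force: [-0.1, 0.2, 0.4]
width: 0.0715
gripper_force: 0.0
```

Call:
move_arm(
  deltas=[
    [[0, 0, 0.005, 0, -0.67], [0, 0, 0.01, 0, -0.67], [0, 0, 0.0135, 0, -0.67], [0, 0, 0.0155, 0, -0.67], [0, 0, 0.0155, 0, -0.67]],
  ],
)

```text
clock: 2.95
position: [0.384, 0.0393, 0.0069]
ee_rot: [0.0, 0.807, 0.59, -0.0]
contact_force: [0.2, -0.3, 0.2]
width: 0.0716
gripper_force: 0.0
```

Run:
```python
from h import *
s=manip.get_state();print(s["position"],s["contact_force"])
im=manip.get_image("scene")[:,:,::-1]
cv2.imwrite("pics/s2.png",cv2.resize(im[130:280,150:330],None,fx=4,fy=4,interpolation=cv2.INTER_CUBIC))
```

```text
[0.38396465 0.03931975 0.00685113] [ 0.23272619 -0.28683421  0.16367483]
```

View pics/s2.png

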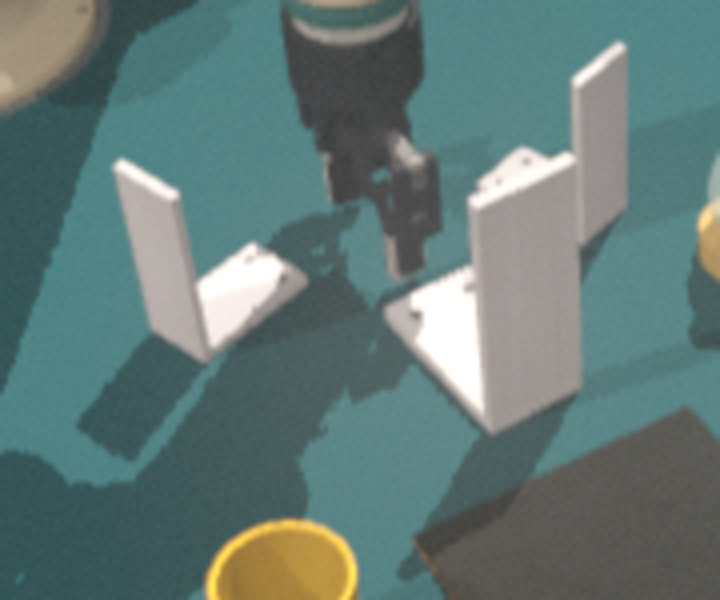

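The front finger tip at (405,272) in the crop is down just behind the foot's end, facing it. I'll lower it a little and feel for the bench.

Call:
move_arm(
  deltas=[
    [[0, 0, 0.0015, 0, -0.67], [0, 0, 0.003, 0, -0.67], [0, 0, 0.003, 0, -0.67]],
  ],
)

```text
clock: 3.3
position: [0.3839, 0.0393, 0.0044]
ee_rot: [-0.0, 0.807, 0.59, -0.0]
contact_force: [0.6, -0.3, 0.5]
width: 0.0715
gripper_force: 0.0
```

Call:
move_arm(
  deltas=[
    [[0.002, 0.006, 0, 0, -0.67], [0.002, 0.012, 0, 0, -0.67], [0.002, 0.018, 0, 0, -0.67], [0.002, 0.024, 0, 0, -0.67], [0.002, 0.03, 0, 0, -0.67], [0.002, 0.036, 0, 0, -0.67], [0.002, 0.042, 0, 0, -0.67], [0.002, 0.048, 0, 0, -0.67], [0.002, 0.054, 0, 0, -0.67], [0.002, 0.056, 0, 0, -0.67]],
  ],
)

```text
clock: 4.3
position: [0.4282, 0.027, 0.0045]
ee_rot: [0.0, 0.807, 0.59, 0.0]
contact_force: [-1.0, 0.8, -1.5]
width: 0.0709
gripper_force: 0.6
```

Call:
move_arm(
  deltas=[
    [[0, 0.002, 0, 0, -0.67], [0, 0.004, 0, 0, -0.67], [0, 0.006, 0, 0, -0.67], [0, 0.007, 0, 0, -0.67]],
  ],
)

```text
clock: 4.7
position: [0.4327, 0.0255, 0.0045]
ee_rot: [0.0, 0.807, 0.59, 0.0]
contact_force: [-0.5, -0.6, -0.6]
width: 0.0711
gripper_force: 0.6
```

Run:
```python
from h import *
s=manip.get_state();print(s["position"],s["contact_force"])
im=manip.get_image("scene")[:,:,::-1]; t=manip.get_image("top")[:,:,::-1]
a=cv2.resize(im[160:310,210:330],(480,600),interpolation=cv2.INTER_CUBIC)
b=cv2.resize(t[170:270,300:353],(318,600),interpolation=cv2.INTER_CUBIC)
cv2.imwrite("pics/s3.png",np.hstack([a,b]))
```

```text
[0.43265859 0.02552411 0.00450289] [-0.52031966 -0.56814331 -0.64861283]
```

View pics/s3.png

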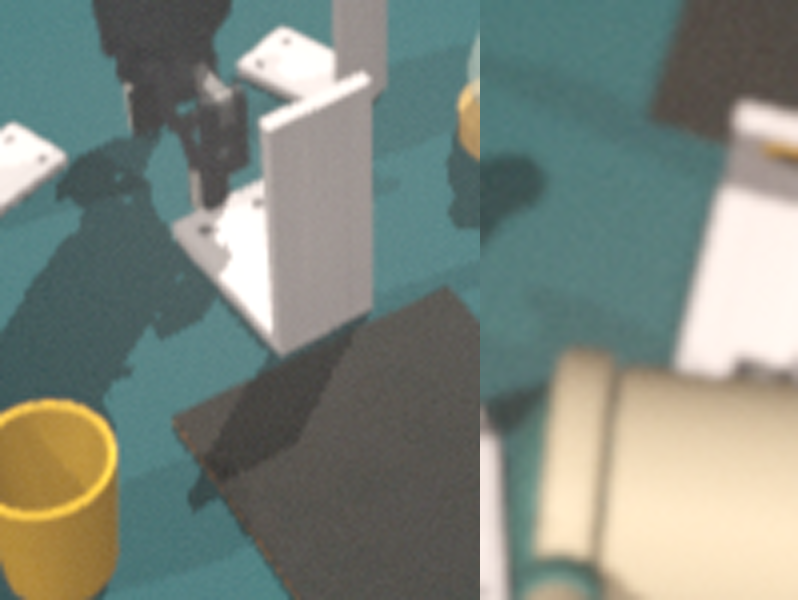

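The bracket has moved and its upright is still vertical. The heel corner is at crop (275,353), near the board edge, and the finger is behind the foot's end. Next I'll measure the remaining gap.

Run:
```python
from h import *
b=np.array([.5849,-.0321]);a=-.3076;c=np.array([[np.cos(a),np.sin(a)],[-np.sin(a),np.cos(a)]])
for u,v in((275,353),(372,308)):print((c@(ray("scene",u/4+210,v/4+160,0)[:2]-b)*1e3).round(1))
for u,v in((175,420),(450,290)):print("bed",(c@(ray("scene",u/4+210,v/4+160,.006)[:2]-b)*1e3).round(1))
print("old",[(c@(ray("scene",u/4+150,v/4+130,0)[:2]-b)*1e3).round(1) for u,v in((490,432),(580,385))])
s=manip.get_state();print("tcp",(c@(s["position"][:2]-b)*1e3).round(1))
```

```text
[-10.2 -14.1]
[-9.6 46.6]
bed [  5.8 -82.3]
bed [ 6.7 86.8]
old [array([-42.8, -10.9]), array([-46.4,  48.7])]
tcp [-162.5    8.8]
```

Call:
move_arm(
  deltas=[
    [[0, 0.003, 0, 0, -0.67], [0, 0.006, 0, 0, -0.67], [0, 0.009, 0, 0, -0.67], [0, 0.011, 0, 0, -0.67], [0, 0.012, 0, 0, -0.67]],
  ],
)

```text
clock: 5.3
position: [0.4416, 0.0227, 0.0045]
ee_rot: [-0.0, 0.807, 0.59, -0.0]
contact_force: [-3.2, 1.7, 2.8]
width: 0.0714
gripper_force: 1.5
```

Call:
move_arm(
  deltas=[
    [[0, 0.001, 0, 0, -0.67], [0, 0.002, 0, 0, -0.67], [0, 0.003, 0, 0, -0.67]],
  ],
)

```text
clock: 5.6
position: [0.4417, 0.0224, 0.0042]
ee_rot: [-0.002, 0.807, 0.59, -0.002]
contact_force: [-5.8, 2.5, 3.6]
width: 0.071
gripper_force: 3.4
```

Call:
move_arm(
  deltas=[
    [[0, 0.001, 0, 0, -0.67], [0, 0.002, 0, 0, -0.67], [0, 0.002, 0, 0, -0.67]],
  ],
)

```text
clock: 5.9
position: [0.4417, 0.0221, 0.004]
ee_rot: [-0.003, 0.807, 0.59, -0.003]
contact_force: [-7.6, 2.2, 4.9]
width: 0.0712
gripper_force: 4.0
```

The force climbed to about 8 N with the arm stopped, so the heel is against the edge. By touch, the finger tip back is about 43 mm from the TCP. Now I'll work out the tipping path.

```bash
cat > plan.py <<'E'
import numpy as np
def tips(th,w=.088,o=.002,s=.006,u0=.046,d=.001):
    t=np.radians(th);x=np.array([np.cos(t),-np.sin(t)]);z=np.array([np.sin(t),np.cos(t)])
    C=np.array([0,.006])-s*z-.008*x+.010*z
    if th<38: F=C+max(u0,w*np.sin(t)+d)*z
    else: F=C-w*np.cos(np.radians(38))*x+d*z+[w,0]
    return (F[0]+.110)*1e3,(F[1]+o)*1e3   # TCP travel from foot contact, TCP z
if __name__=="__main__":
    for th in [0,5,10,15,20,25,28,31,34,37,40,45,50,55,60,65,70,75,80,85,90]:
        print(th,*[f"{a:.1f}" for a in tips(th)],"s12:",*[f"{a:.1f}" for a in tips(th,s=.012)])
E
python3 plan.py
```

```text
0 102.0 58.0 s12: 102.0 52.0
5 106.4 58.5 s12: 105.9 52.5
10 110.8 58.6 s12: 109.8 52.7
15 115.2 58.4 s12: 113.7 52.6
20 119.6 57.7 s12: 117.5 52.1
25 123.9 56.7 s12: 121.3 51.3
28 126.4 55.9 s12: 123.6 50.6
31 129.1 55.3 s12: 126.0 50.1
34 133.7 57.4 s12: 130.3 52.4
37 138.5 59.1 s12: 134.9 54.3
40 142.0 61.5 s12: 138.1 57.0
45 146.8 66.2 s12: 142.6 62.0
50 152.1 70.5 s12: 147.5 66.6
55 157.7 74.2 s12: 152.8 70.8
60 163.7 77.5 s12: 158.5 74.5
65 169.8 80.2 s12: 164.4 77.7
70 176.2 82.4 s12: 170.6 80.3
75 182.8 84.0 s12: 177.0 82.5
80 189.5 85.0 s12: 183.6 84.0
85 196.2 85.5 s12: 190.3 85.0
90 203.0 85.3 s12: 197.0 85.3
```

Call:
move_arm(
  deltas=[
    [[0, -0.012, 0, 0, -0.67], [0, -0.012, -0.02, 0, -0.67], [0, -0.012, -0.06, 0, -0.67], [0, -0.012, -0.06, 0, -0.67]],
  ],
)

```text
clock: 6.3
position: [0.4405, 0.0238, 0.0557]
ee_rot: [0.004, 0.807, 0.59, 0.004]
contact_force: [1.6, -0.7, 0.0]
width: 0.0711
gripper_force: 0.0
```

Call:
move_arm(
  deltas=[
    [[0.008, 0.03, -0.005, 0, -0.67], [0.008, 0.07, -0.005, 0, -0.67], [0.008, 0.1, -0.005, 0, -0.67], [0.008, 0.11, -0.005, 0, -0.67], [0.008, 0.11, -0.005, 0, -0.67], [0.008, 0.11, -0.005, 0, -0.67]],
  ],
)

```text
clock: 6.9
position: [0.5202, 0.0041, 0.0558]
ee_rot: [-0.001, 0.807, 0.59, -0.001]
contact_force: [-1.4, 0.5, 0.2]
width: 0.0713
gripper_force: 0.0
```

```bash
cat >> h.py <<'E'
b0=np.array([.5849,-.0321]);ca=np.array([[np.cos(.3076),-np.sin(.3076)],[np.sin(.3076),np.cos(.3076)]])
def where():
    s=manip.get_state();q=ca@(s["position"][:2]-b0)*1e3
    print("t",s["clock"],"T",round(q[0]+152.9,1),"y",q[1].round(1),"z",(s["position"][2]*1e3).round(1),"F bed",(ca@s["contact_force"][:2]).round(1),s["contact_force"][2].round(1))
E
python3 - <<'E'
from h import *
where()
im=manip.get_image("scene")[:,:,::-1]; t=manip.get_image("wrist")[:,:,::-1]
a=cv2.resize(im[160:310,210:330],(480,600),interpolation=cv2.INTER_CUBIC)
b=cv2.resize(t[100:400,200:440][:, :160],(320,600),interpolation=cv2.INTER_CUBIC) if 0 else cv2.resize(t[60:360,330:490],(320,600))
cv2.imwrite("pics/s4.png",np.hstack([a,b]))
E
```

```text
t 6.9 T 80.2 y 14.9 z 55.8 F bed [-1.5  0.1] 0.2
```

View pics/s4.png

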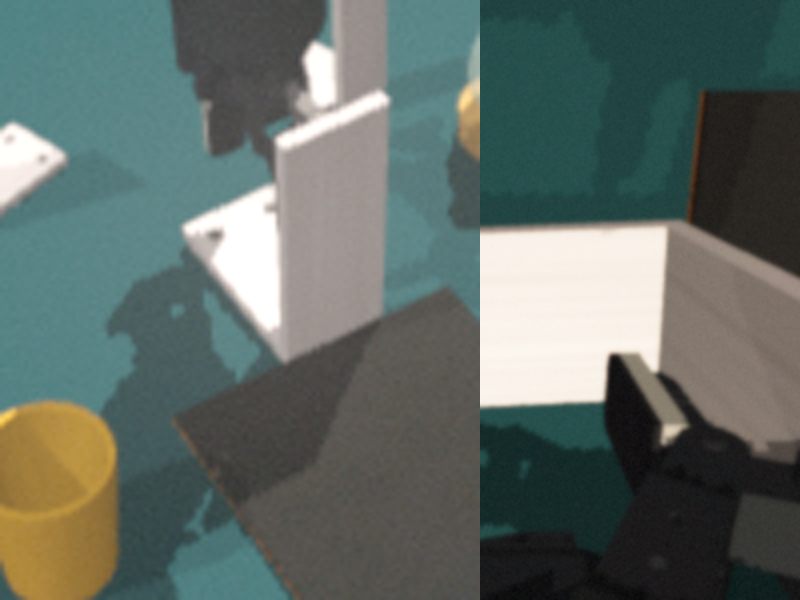

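The heel is up against the edge and square, with the upright vertical (right edge at crop x≈385). The front finger is inside the L, about 20 mm from the upright. Next I'll push slowly to start the tip.

Call:
move_arm(
  deltas=[
    [[0.001, 0.004, -0.002, 0, -0.67], [0.001, 0.008, -0.002, 0, -0.67], [0.001, 0.012, -0.002, 0, -0.67], [0.001, 0.016, -0.002, 0, -0.67], [0.001, 0.02, -0.002, 0, -0.67], [0.001, 0.024, -0.002, 0, -0.67], [0.001, 0.028, -0.002, 0, -0.67], [0.001, 0.032, -0.002, 0, -0.67], [0.001, 0.035, -0.002, 0, -0.67], [0.001, 0.035, -0.002, 0, -0.67]],
  ],
)

```text
clock: 8.0
position: [0.5497, -0.0041, 0.0581]
ee_rot: [0.0, 0.807, 0.59, 0.0]
contact_force: [0.1, -0.1, 1.1]
width: 0.0711
gripper_force: 0.0
```

Run:
```python
from h import *
where()
im=manip.get_image("scene")[:,:,::-1]; t=manip.get_image("wrist")[:,:,::-1]
a=cv2.resize(im[160:310,210:330],(480,600),interpolation=cv2.INTER_CUBIC)
b=cv2.resize(t[60:360,330:490],(320,600))
cv2.imwrite("pics/s5.png",np.hstack([a,b]))
```

```text
t 8.0 T 110.8 y 16.0 z 58.1 F bed [ 0.1 -0.1] 1.1
```

View pics/s5.png

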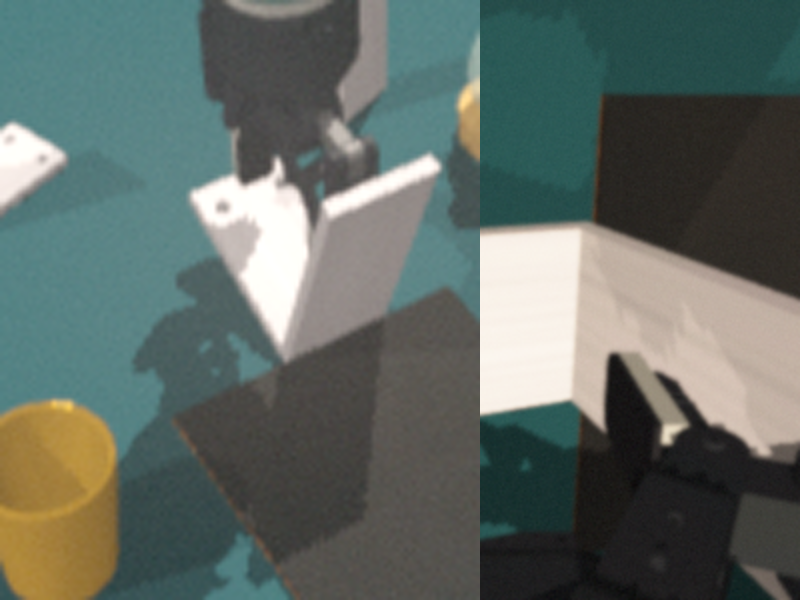

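The bracket is tilting about the edge: top edge from (325,212) to (440,165), foot end risen to (192,197), heel at (285,358). I'll fit the tilt.

```bash
cat >> h.py <<'E'
from scipy.optimize import least_squares
def W3(q,th,s,y,ex,yaw=0):
    t=np.radians(th);x=np.array([np.cos(t),-np.sin(t)]);z=np.array([np.sin(t),np.cos(t)])
    p=np.array([ex,.006])-s*z+q[0]*x+q[2]*z
    return np.r_[b0+ca.T@[p[0],y+q[1]],p[1]]
def fit(pts,px,s=.006,x0=(15,.016,.002)):
    r=least_squares(lambda v:(np.array([proj("scene",W3(q,v[0],s,v[1],v[2])) for q in pts])-px).ravel(),x0,x_scale=[10,.01,.01])
    return r.x.round(4),r.fun.round(1)
E
python3 - <<'E'
from h import *
P=lambda l:np.array([(u/4+210,v/4+160) for u,v in l])
print(fit([(-.11,-.03,.01),(0,-.03,.165),(0,.03,.165),(0,-.03,0)],P([(192,195),(328,215),(440,166),(287,360)])))
E
```

```text
(array([1.79485e+01, 1.69000e-02, 2.00000e-03]), array([-0.6, -0.6,  0.7, -0.3, -0.1, -0.2, -0.1,  1.1]))
```

```bash
cat > trk.py <<'E'
from h import *
import sys,os
Q=[(-.11,-.03,.01),(0,-.03,.165),(0,.03,.165)]
g=cv2.cvtColor(manip.get_image("scene"),cv2.COLOR_RGB2GRAY)
where()
if os.path.exists("last.npz"):
    l=np.load("last.npz");p,st,e=cv2.calcOpticalFlowPyrLK(l["g"],g,l["p"].astype(np.float32).reshape(-1,1,2),None,winSize=(13,13),maxLevel=2);p=p.reshape(-1,2)
    print(p.round(1).tolist(),st.ravel(),e.ravel().round(1))
else: p=np.array([(192,195),(328,215),(440,166)])/4+[210,160]
np.savez("last.npz",g=g,p=p)
for s in(.006,.012):print(s,*fit(Q,p,s,(float(sys.argv[1]),.016,.002)))
E
python3 trk.py 18
```

```text
t 8.15 T 110.2 y 15.9 z 58.1 F bed [0.5 0.4] -0.3
0.006 [1.74946e+01 1.62000e-02 3.80000e-03] [-0.5  0.2  0.6 -0.1 -0.2 -0. ]
0.012 [1.75707e+01 1.92000e-02 5.00000e-04] [-0.2  0.1  0.6 -0.1 -0.4  0.1]
```

Call:
move_arm(
  deltas=[
    [[0, 0.0015, 0, 0, -0.67], [0, 0.003, 0, 0, -0.67], [0, 0.0045, 0, 0, -0.67], [0, 0.006, 0, 0, -0.67], [0, 0.006, 0, 0, -0.67]],
  ],
)

```text
clock: 8.65
position: [0.5539, -0.0055, 0.0581]
ee_rot: [0.0, 0.807, 0.59, 0.0]
contact_force: [0.1, 0.8, -0.2]
width: 0.0713
gripper_force: 0.0
```

```bash
python3 trk.py 22
```

```text
t 8.7 T 115.2 y 16.0 z 58.1 F bed [-0.3  0.1] 0.0
[[258.29998779296875, 207.89999389648438], [293.70001220703125, 217.0], [321.6000061035156, 204.5]] [1 1 1] [3.2 6.2 7.7]
0.006 [1.99322e+01 1.57000e-02 4.10000e-03] [-0.7  0.2  0.6 -0.2 -0.1 -0. ]
0.012 [2.00239e+01 1.86000e-02 1.10000e-03] [-0.4  0.1  0.6 -0.2 -0.3  0.1]
```

Call:
move_arm(
  deltas=[
    [[0, 0.0015, 0, 0, -0.67], [0, 0.003, 0, 0, -0.67], [0, 0.0045, 0, 0, -0.67], [0, 0.006, 0, 0, -0.67], [0, 0.0075, 0, 0, -0.67], [0, 0.009, 0.001, 0, -0.67], [0, 0.0105, 0.001, 0, -0.67], [0, 0.011, 0.001, 0, -0.67]],
  ],
)

```text
clock: 9.5
position: [0.5622, -0.0082, 0.0573]
ee_rot: [0.0, 0.807, 0.59, 0.0]
contact_force: [-0.6, 0.7, 1.0]
width: 0.0715
gripper_force: 0.0
```

```bash
python3 trk.py 25
```

```text
t 9.55 T 124.0 y 16.0 z 57.3 F bed [-0.7  1.2] 0.5
[[258.79998779296875, 206.39999389648438], [296.6000061035156, 222.6999969482422], [324.5, 210.0]] [1 1 1] [3.4 8.7 8.6]
0.006 [2.43511e+01 1.51000e-02 4.20000e-03] [-0.9  0.2  0.7 -0.2  0.  -0. ]
0.012 [2.447e+01 1.790e-02 1.700e-03] [-0.6  0.2  0.7 -0.2 -0.2  0.1]
```

Call:
move_arm(
  deltas=[
    [[0, 0.001, 0, 0, -0.67], [0, 0.002, 0.001, 0, -0.67], [0, 0.003, 0.001, 0, -0.67], [0, 0.004, 0.001, 0, -0.67], [0, 0.005, 0.002, 0, -0.67], [0, 0.006, 0.002, 0, -0.67], [0, 0.006, 0.002, 0, -0.67]],
  ],
)

```text
clock: 10.25
position: [0.5668, -0.0096, 0.0557]
ee_rot: [0.0, 0.807, 0.59, 0.0]
contact_force: [-0.3, 0.2, -0.6]
width: 0.0714
gripper_force: 0.0
```

```bash
python3 trk.py 30
```

```text
t 10.3 T 128.7 y 15.9 z 55.7 F bed [-0.  -0.4] 0.4
[[259.5, 205.3000030517578], [299.3999938964844, 228.3000030517578], [327.5, 215.5]] [1 1 1] [ 2.9  5.3 12.1]
0.006 [2.85215e+01 1.47000e-02 4.50000e-03] [-1.1  0.3  0.9 -0.2  0.  -0.1]
0.012 [2.86642e+01 1.74000e-02 2.60000e-03] [-0.8  0.2  0.9 -0.2 -0.2  0. ]
```

Call:
move_arm(
  deltas=[
    [[0, 0.001, -0.0002, 0, -0.67], [0, 0.002, -0.0006, 0, -0.67], [0, 0.003, -0.001, 0, -0.67], [0, 0.004, -0.0014, 0, -0.67], [0, 0.005, -0.0018, 0, -0.67], [0, 0.006, -0.002, 0, -0.67], [0, 0.006, -0.002, 0, -0.67]],
  ],
)

```text
clock: 11.0
position: [0.5714, -0.0111, 0.0573]
ee_rot: [0.0, 0.807, 0.59, 0.0]
contact_force: [0.0, -0.4, -0.4]
width: 0.0714
gripper_force: 0.0
```

```bash
python3 trk.py 34
```

```text
t 11.05 T 133.6 y 16.0 z 57.3 F bed [-1.1 -0.5] -0.4
[[259.8999938964844, 204.5], [301.5, 232.6999969482422], [330.0, 219.8000030517578]] [1 1 1] [2.4 8.  9.7]
0.006 [3.17654e+01 1.46000e-02 4.60000e-03] [-0.9  0.2  1.  -0.2 -0.2 -0. ]
0.012 [3.19258e+01 1.72000e-02 3.30000e-03] [-0.7  0.2  1.  -0.2 -0.4  0. ]
```

Call:
move_arm(
  deltas=[
    [[0, 0.0008, 0, 0, -0.67], [0, 0.0016, 0, 0, -0.67], [0, 0.0024, 0, 0, -0.67], [0, 0.0032, 0, 0, -0.67], [0, 0.004, 0, 0, -0.67], [0, 0.004, 0, 0, -0.67]],
  ],
)

```text
clock: 11.65
position: [0.5745, -0.0121, 0.0574]
ee_rot: [0.0, 0.807, 0.59, 0.0]
contact_force: [0.1, 0.0, 1.0]
width: 0.0714
gripper_force: 0.1
```

```bash
python3 trk.py 34
```

```text
t 11.7 T 136.8 y 15.9 z 57.3 F bed [ 0.9 -0.3] 0.0
[[261.29998779296875, 203.5], [302.79998779296875, 238.8000030517578], [334.20001220703125, 228.5]] [1 1 1] [ 4.1 35.8  8.4]
0.006 [3.70524e+01 1.35000e-02 4.50000e-03] [-1.6  0.3  2.7  1.2 -1.4 -1.6]
0.012 [3.72377e+01 1.60000e-02 3.90000e-03] [-1.4  0.3  2.7  1.2 -1.6 -1.5]
```

```bash
python3 trk.py 37
python3 - <<'E'
from h import *
where()
im=manip.get_image("scene")[:,:,::-1]
cv2.imwrite("pics/s6.png",cv2.resize(im[150:300,210:350],(560,600),interpolation=cv2.INTER_CUBIC))
E
```

```text
t 11.75 T 136.8 y 16.0 z 57.3 F bed [ 0.7 -0.5] 0.0
[[261.29998779296875, 203.5], [302.79998779296875, 238.6999969482422], [334.20001220703125, 228.5]] [1 1 1] [0.7 2.  1.1]
0.006 [3.70244e+01 1.35000e-02 4.60000e-03] [-1.6  0.3  2.8  1.2 -1.4 -1.6]
0.012 [3.72097e+01 1.60000e-02 3.90000e-03] [-1.4  0.3  2.8  1.2 -1.6 -1.5]
t 11.75 T 136.8 y 16.0 z 57.3 F bed [ 0.7 -0.5] 0.0
```

View pics/s6.png

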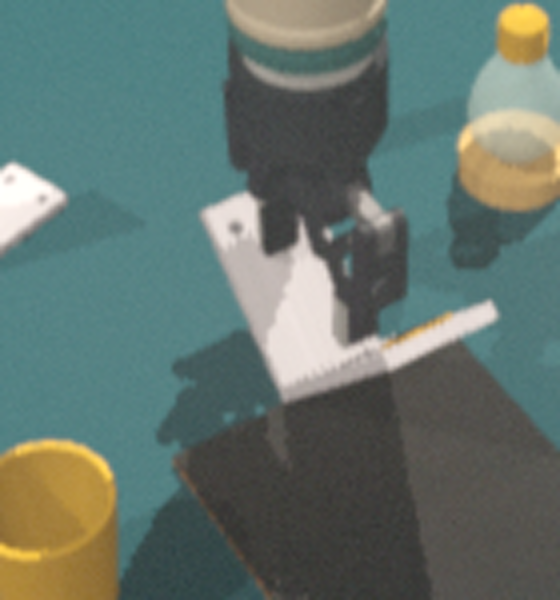

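The bracket rests on the rear finger. The foot end is at (203,212), the heel at (286,400) and the upright's top edge from (388,370) to (497,316), with the socket ring facing up. I'll refit.

Run:
```python
from h import *
P=np.array([(203,212),(388,371),(497,318),(287,402)])/4+[210,150]
for s in(.003,.006,.012):print(s,*fit([(-.11,-.03,.01),(0,-.03,.165),(0,.03,.165),(0,-.03,0)],P,s,(40,.016,.002)))
```

```text
0.003 [3.93084e+01 1.40000e-02 3.50000e-03] [-0.2 -0.2  0.5 -0.3  0.5 -0.2 -1.   0.6]
0.006 [3.93535e+01 1.52000e-02 3.50000e-03] [-0.1 -0.1  0.5 -0.3  0.4 -0.1 -1.   0.5]
0.012 [3.9445e+01 1.7400e-02 3.5000e-03] [ 0.1  0.   0.5 -0.3  0.2 -0.  -0.9  0.3]
```

Run:
```python
import numpy as np
for th in [39.4,44,48,52,56,60,65,70,75,80,85,90]:
    o=[]
    for s in(6,12):
        t=np.radians(th);x=np.array([np.cos(t),-np.sin(t)]);z=np.array([np.sin(t),np.cos(t)])
        R=np.array([0,6])-s*z-8*x+10*z-70.5*x-4.7*z
        o+=[round(R[0]+198,1),round(R[1]+2,1)]
    print(th,o)
l=np.load("last.npz");np.savez("last.npz",g=l["g"],p=np.array([(203,212),(388,371),(497,318)])/4+[210,150])
```

```text
39.4 [np.float64(136.9), np.float64(57.3), np.float64(133.1), np.float64(52.6)]
44 [np.float64(141.0), np.float64(62.0), np.float64(136.9), np.float64(57.7)]
48 [np.float64(145.0), np.float64(65.9), np.float64(140.5), np.float64(61.9)]
52 [np.float64(149.1), np.float64(69.4), np.float64(144.4), np.float64(65.7)]
56 [np.float64(153.5), np.float64(72.7), np.float64(148.5), np.float64(69.3)]
60 [np.float64(158.1), np.float64(75.6), np.float64(152.9), np.float64(72.6)]
65 [np.float64(164.2), np.float64(78.8), np.float64(158.8), np.float64(76.3)]
70 [np.float64(170.5), np.float64(81.5), np.float64(164.9), np.float64(79.5)]
75 [np.float64(177.0), np.float64(83.6), np.float64(171.2), np.float64(82.1)]
80 [np.float64(183.7), np.float64(85.2), np.float64(177.8), np.float64(84.1)]
85 [np.float64(190.5), np.float64(86.1), np.float64(184.5), np.float64(85.6)]
90 [np.float64(197.3), np.float64(86.5), np.float64(191.3), np.float64(86.5)]
```

Call:
move_arm(
  deltas=[
    [[0, 0.0013, -0.0015, 0, -0.67], [0, 0.0026, -0.003, 0, -0.67], [0, 0.0039, -0.0044, 0, -0.67], [0, 0.0052, -0.0058, 0, -0.67], [0, 0.0065, -0.007, 0, -0.67], [0, 0.0078, -0.0083, 0, -0.67], [0, 0.009, -0.0095, 0, -0.67], [0, 0.0102, -0.0107, 0, -0.67], [0, 0.0115, -0.0118, 0, -0.67], [0, 0.0128, -0.013, 0, -0.67], [0, 0.0141, -0.0141, 0, -0.67], [0, 0.0154, -0.0152, 0, -0.67]],
  ],
)

```text
clock: 13.0
position: [0.5861, -0.0158, 0.0695]
ee_rot: [0.0, 0.807, 0.59, 0.0]
contact_force: [0.8, -0.3, -0.2]
width: 0.0715
gripper_force: 0.3
```

```bash
python3 trk.py 52
```

```text
t 13.05 T 149.3 y 16.0 z 69.6 F bed [ 0.4 -0.2] 0.4
[[264.0, 201.39999389648438], [371.5, 244.39999389648438], [340.79998779296875, 247.0]] [1 1 1] [ 7.6 20.8 11.7]
0.006 [4.90978e+01 5.28000e-02 1.89000e-02] [ 18.8  -1.5 -36.5   8.6  20.5  -7.2]
0.012 [4.92681e+01 5.50000e-02 2.02000e-02] [ 19.1  -1.5 -36.5   8.6  20.3  -7.1]
```

```bash
cat > trk.py <<'E'
from h import *
import sys
Q=[(-.11,-.03,.01),(0,.03,.165)]
g=cv2.cvtColor(manip.get_image("scene"),cv2.COLOR_RGB2GRAY); where()
l=np.load("last.npz");p=l["p"][[0,-1]]
p,st,e=cv2.calcOpticalFlowPyrLK(l["g"],g,p.astype(np.float32).reshape(-1,1,2),None,winSize=(13,13),maxLevel=2);p=p.reshape(-1,2)
print(p.round(1).tolist(),e.ravel().round(1)); np.savez("last.npz",g=g,p=p)
for s in(.006,.012):
    r=least_squares(lambda v:(np.array([proj("scene",W3(q,v[0],s,.0155,v[1])) for q in Q])-p).ravel(),[float(sys.argv[1]),.003],x_scale=[10,.01]);print(s,r.x.round(4),r.fun.round(1))
for i,q in enumerate(Q):
    r=least_squares(lambda v:np.array(proj("scene",W3(q,v[0],.006,.0155,.0035)))-p[i],[float(sys.argv[1])],x_scale=[10]);print(i,r.x.round(1),r.fun.round(1))
E
python3 trk.py 52
```

```text
t 13.1 T 149.2 y 16.0 z 69.6 F bed [ 0.6 -0. ] 0.4
[[264.1000061035156, 201.3000030517578], [340.8999938964844, 247.1999969482422]] [2.1 1.7]
0.006 [ 5.34831e+01 -6.00000e-04] [-0.1 -0.2  0.3 -0.1]
0.012 [5.32434e+01 2.40000e-03] [-0.5  0.6 -0.5  0.3]
0 [50.6] [-0.1  0.9]
1 [52.2] [ 1.  -0.3]
```

Call:
move_arm(
  deltas=[
    [[0, 0.0014, -0.0011, 0, -0.67], [0, 0.0028, -0.0022, 0, -0.67], [0, 0.0042, -0.0032, 0, -0.67], [0, 0.0056, -0.0042, 0, -0.67], [0, 0.007, -0.0051, 0, -0.67], [0, 0.0084, -0.006, 0, -0.67], [0, 0.0098, -0.0068, 0, -0.67], [0, 0.0112, -0.0076, 0, -0.67], [0, 0.0126, -0.0084, 0, -0.67], [0, 0.014, -0.0092, 0, -0.67], [0, 0.0155, -0.01, 0, -0.67], [0, 0.017, -0.0108, 0, -0.67]],
  ],
)

```text
clock: 14.3
position: [0.599, -0.0199, 0.0781]
ee_rot: [0.0, 0.807, 0.59, -0.0]
contact_force: [0.4, -0.4, 0.3]
width: 0.0713
gripper_force: 0.4
```

```bash
python3 trk.py 63
```

```text
t 14.35 T 163.0 y 16.0 z 78.3 F bed [ 1.2 -1. ] 0.8
[[267.20001220703125, 201.60000610351562], [344.3999938964844, 259.6000061035156]] [ 4.9 13.1]
0.006 [ 6.37231e+01 -3.50000e-03] [-0.1  0.3 -0.3  0. ]
0.012 [6.33818e+01 9.00000e-04] [-0.4  0.9 -0.7  0.2]
0 [58.2] [-0.5  1.3]
1 [61.5] [ 1.2 -0.3]
```

Call:
move_arm(
  deltas=[
    [[0, 0.0016, -0.001, 0, -0.67], [0, 0.0032, -0.002, 0, -0.67], [0, 0.0048, -0.003, 0, -0.67], [0, 0.0064, -0.004, 0, -0.67], [0, 0.008, -0.005, 0, -0.67], [0, 0.0096, -0.0058, 0, -0.67], [0, 0.0112, -0.0066, 0, -0.67], [0, 0.0128, -0.0074, 0, -0.67], [0, 0.0144, -0.008, 0, -0.67], [0, 0.016, -0.0086, 0, -0.67], [0, 0.0175, -0.009, 0, -0.67], [0, 0.019, -0.0094, 0, -0.67]],
  ],
)

```text
clock: 15.55
position: [0.6135, -0.0245, 0.0856]
ee_rot: [0.0, 0.807, 0.59, -0.0]
contact_force: [0.5, 0.3, -0.4]
width: 0.0711
gripper_force: 0.5
```

```bash
python3 trk.py 74
```

```text
t 15.6 T 178.1 y 15.9 z 85.7 F bed [ 1.1 -0.6] 0.5
[[271.0, 203.8000030517578], [347.29998779296875, 271.3999938964844]] [ 3.6 11.9]
0.006 [ 7.31389e+01 -3.20000e-03] [ 0.2  0.9 -0.7 -0.3]
0.012 [7.28073e+01 2.10000e-03] [-0.   1.3 -1.  -0.2]
0 [67.3] [-0.7  1. ]
1 [71.2] [ 1.  -0.2]
```

Call:
move_arm(
  deltas=[
    [[0, 0.0014, -0.0005, 0, -0.67], [0, 0.0028, -0.001, 0, -0.67], [0, 0.0042, -0.0015, 0, -0.67], [0, 0.0056, -0.002, 0, -0.67], [0, 0.007, -0.002, 0, -0.67], [0, 0.0084, -0.002, 0, -0.67], [0, 0.0098, -0.002, 0, -0.67], [0, 0.0112, -0.002, 0, -0.67], [0, 0.0126, -0.002, 0, -0.67], [0, 0.014, -0.002, 0, -0.67], [0, 0.0154, -0.002, 0, -0.67], [0, 0.0168, -0.002, 0, -0.67]],
  ],
)

```text
clock: 16.8
position: [0.6263, -0.0285, 0.0872]
ee_rot: [0.0, 0.807, 0.59, -0.0]
contact_force: [1.3, 0.1, 1.4]
width: 0.0714
gripper_force: 0.6
```

```bash
python3 trk.py 82
```

```text
t 16.85 T 191.6 y 15.9 z 87.2 F bed [1.7 0. ] 1.2
[[274.6000061035156, 206.89999389648438], [348.3999938964844, 279.8999938964844]] [5.3 4.9]
0.006 [ 8.02273e+01 -2.00000e-03] [ 0.2  1.3 -0.7 -0.6]
0.012 [8.00025e+01 3.70000e-03] [ 0.   1.5 -0.8 -0.6]
0 [75.4] [-0.7  0.8]
1 [78.9] [ 0.9 -0.1]
```

Call:
move_arm(
  deltas=[
    [[0, 0.0012, 0, 0, -0.67], [0, 0.0024, 0, 0, -0.67], [0, 0.0036, 0, 0, -0.67], [0, 0.0048, 0, 0, -0.67], [0, 0.006, 0, 0, -0.67], [0, 0.0072, 0, 0, -0.67], [0, 0.0084, 0, 0, -0.67], [0, 0.0096, 0, 0, -0.67], [0, 0.0108, 0, 0, -0.67], [0, 0.012, 0, 0, -0.67], [0, 0.0132, 0, 0, -0.67], [0, 0.0132, 0, 0, -0.67]],
  ],
)

```text
clock: 18.05
position: [0.6364, -0.0317, 0.0871]
ee_rot: [0.0, 0.807, 0.59, -0.0]
contact_force: [1.5, 0.0, 0.5]
width: 0.0713
gripper_force: 0.6
```

```bash
python3 trk.py 87
```

```text
t 18.1 T 201.7 y 15.9 z 87.2 F bed [1.3 0.5] 1.9
[[277.29998779296875, 210.10000610351562], [348.79998779296875, 285.5]] [3.8 5.9]
0.006 [ 8.50966e+01 -1.00000e-04] [ 0.3  1.1 -0.4 -0.8]
0.012 [8.49716e+01 5.70000e-03] [ 0.2  1.2 -0.5 -0.8]
0 [81.7] [-0.4  0.4]
1 [84.6] [0.7 0. ]
```

Call:
move_arm(
  deltas=[
    [[0, 0.001, 0, 0, -0.67], [0, 0.002, 0, 0, -0.67], [0, 0.003, 0, 0, -0.67], [0, 0.004, 0, 0, -0.67], [0, 0.005, 0, 0, -0.67], [0, 0.006, 0, 0, -0.67]],
  ],
)

```text
clock: 18.7
position: [0.6407, -0.0331, 0.0871]
ee_rot: [-0.0, 0.807, 0.59, -0.0]
contact_force: [-0.7, 0.4, 0.7]
width: 0.0715
gripper_force: 0.0
```

```bash
python3 trk.py 89
```

```text
t 18.75 T 206.6 y 15.9 z 87.1 F bed [ 0.2 -0. ] -0.2
[[277.29998779296875, 210.3000030517578], [348.79998779296875, 286.1000061035156]] [6.7 2.4]
0.006 [ 8.5608e+01 -2.0000e-04] [ 0.5  1.2 -0.5 -0.9]
0.012 [8.54956e+01 5.70000e-03] [ 0.4  1.2 -0.5 -0.9]
0 [82.] [-0.4  0.4]
1 [85.2] [0.7 0. ]
```

The rear finger unloaded (force 0) and the bracket stopped turning, so it is down. I'll step clear and retreat upward.

Call:
move_arm(
  deltas=[
    [[0, 0.006, 0, 0, -0.67], [0, 0.012, 0, 0, -0.67], [0, 0.012, -0.03, 0, -0.67], [0, 0.012, -0.08, 0, -0.67], [0, 0.012, -0.14, 0, -0.67], [0, 0.012, -0.2, 0, -0.67], [0, -0.05, -0.22, 0, -0.67], [0, -0.11, -0.22, 0, -0.67], [0, -0.17, -0.22, 0, -0.67], [0, -0.2, -0.22, 0, -0.67], [0, -0.2, -0.22, 0, -0.67]],
  ],
)

```text
clock: 19.85
position: [0.4852, 0.0164, 0.2641]
ee_rot: [-0.0, 0.807, 0.591, -0.0]
contact_force: [1.1, 0.1, 0.7]
width: 0.0715
gripper_force: 0.0
```

Run:
```python
from h import *
where()
im=manip.get_image("scene")[:,:,::-1];w=manip.get_image("wrist")[:,:,::-1]
cv2.imwrite("pics/s7.png",np.hstack([cv2.resize(im[130:340,190:400],(600,600)),]))
a=cv2.resize(im[140:340,190:400],(420,400));b=cv2.resize(w,(420,262))
cv2.imwrite("pics/s7.png",np.hstack([cv2.resize(a,(420,400)),np.vstack([b[:, :380],np.zeros((138,380,3),np.uint8)])]))
```

```text
t 19.85 T 43.2 y 16.0 z 264.1 F bed [1.  0.5] 0.7
```

View pics/s7.png

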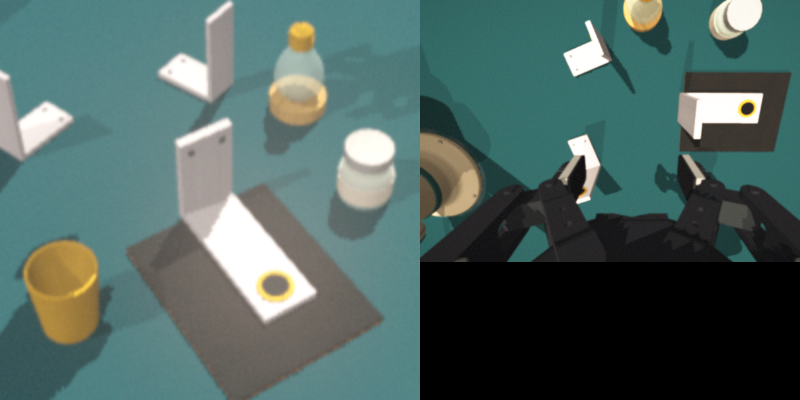

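The bracket lies flat on its back on the board. The socket ring at (276,286) faces up, and the foot stands along the near edge at (205,165). The bulb, cup and jar are untouched, and the robot is clear.

```bash
python3 -c "
from rig import manip
print(manip.sign_off())"
```

```text
the job is handed in; nothing more can be done
None
```

The bracket was pushed upright against the board's near edge, tipped over it and let down on the rear finger until it lay on its back with the socket up; just past the balance point it swung a few degrees before that finger caught it. The bulb, cup and jar were left where they were, and the job was handed in at about 20 s.

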